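# Clamp a planking strip in the bench thickness gauge with its ratchet cap

## Task

Lay the wooden strip along the two rests of the blue bench thickness gauge and slide it home, its end against the brass stop under the spindle. Then turn the ratchet cap on top of the gauge clockwise (seen from above) until the spindle pinches the strip and the cap's slip clutch gives way; let the cap slip by at least 20 degrees but never more than 80 degrees, so that its clutch sets the gauging force, and let go, leaving the strip home and clamped. Be gentle: never press the strip onto its rests with more than about 40 N.

Things in the scene. Friction and masses are not known exactly. Their poses are not given: they have to be found in the camera images.
- strip_center (a point): centre of the loose pine strip, 9 x 130 x 8 mm (width, length, thickness), about 20 g, lying on the table 8 mm high. This point is half-way along and half-way up (4 mm above its underside); its y axis runs along the 130 mm length. Both ends are alike.
- strip: the same strip; origin at the centre of its underside, y along its length, z up
- bed: steel bed fixed in the gauge, its rest surface 30 to 42 mm above the table (varies). Origin on the rest surface under the spindle axis; x runs along the strip's seat towards the stop, z up. Rear rest x -35 to +17 mm, with side cheeks 6 mm high, 15 mm apart, flared from x = -25 to -35. From x = -35 to -101 the seat is open, at least 18 mm deep, so fingers can straddle the strip there.
- cap_center (a point): centre of the ratchet cap, a dark knurled cylinder on top of the gauge, on the spindle axis: 29 mm across, 26 mm tall, top 161 mm above the table; keeps its height. Clockwise drives the spindle down 40 mm a turn at about 0.10 N m; with the spindle on the strip the clutch slips at about 0.25 N m. Cap and clutch are joined by a spring of 1.2 N m/rad, which springs back on release. The screw stays where left
- cap_mark (a point): outer end of the red line on the cap's top, 14 mm from the axis; turns with the cap. In the hand the cap leads the clutch by up to 12 degrees of spring wind-up, which counts towards the 80
- thimble_axis (a point): spindle axis in the steel thimble (22 mm across, red line) below the cap, 22 mm below the cap's centre; x and y turn with the thimble, z up. Before the clutch slips cap_mark lies on the -x side; after slipping clockwise by s it is at x = -14 cos s, y = +14 sin s mm in this frame
- bed_stop (a point): middle of the brass end stop's face (10 mm high), 5 mm above the rest surface, 15 mm beyond the spindle axis along the bed's x. A strip that is home touches it, its centre at x = -50 mm, y = 0 of the bed
- front_rest (a point): middle of the top of the front rest, x = -108 mm of the bed (rest 14 mm long), at the height of the rear rest; cheeks 6 mm high, 19 mm apart
- gauge: the blue gauge, bolted to the table; origin at table level under the spindle axis, axes as the bed's. Base plate 76 mm wide, 12 mm high, x -130 to +80 mm. Spindle 8 mm across, its tip at the start 9 to 21 mm above a seated strip; how far differs and is not reported. The arm and 32 mm bushing that carry it come from a column at +x, underside 84 mm above the table
Not all that is in view belongs to the job. There is more than one size of the bed; the job needs the larger.

How it is judged (in metres and radians):
On the way, in this order (a step that is already met when the one before it is completed fails the run):
1. the strip lies home on the bed, against the stop (x of strip_center in the frame of bed between -0.054 and -0.046 m and y of strip_center in the frame of bed between -0.005 and 0.005 m and z of strip_center in the frame of bed between 0.001 and 0.0065 m and angle between the y axis of strip and the x axis of bed, either way round below 0.1 rad), for 0.2 s.
2. the ratchet clutch has slipped at least 20 degrees with the strip clamped under the spindle (all of step 1 and y of cap_mark in the frame of thimble_axis above 0.0048 m and contact force between strip and bed above 6 N), for 0.1 s.
At the end, for the whole second after the job is handed in: the strip lies on both rests with its end within 4 mm of the stop and straight to 0.1 rad, at rest, pressed onto the bed with more than 6 N by the spindle, and the cap has slipped at least 20 degrees (and not over 80) past the thimble (all of step 2 and linear speed of strip below 0.02 m/s); the robot touches nothing.
It fails at once if the cap is cranked on more than 80 degrees past the point where its clutch gives way (x of cap_mark in the frame of thimble_axis above -0.0024 m).
It fails at once if the strip is pressed on the bed with more than 40 N (contact force between strip and bed above 40 N).
It also fails if it takes over 72 s, if anything falls off the work surface, if the arm or the gripper's body presses on something with over 40 N, if the wrist force passes 120 N, or if a joint passes its speed limit or range.

## Robot

A 6-joint arm with a two-finger parallel gripper is mounted at the origin on the work surface; the furniture and walls round the work are solid. World frame = base frame: x ahead of the robot, y to its left, z up, the work surface at z = 0. Lengths are in mm, angles in degrees, forces in N, time in s.
With the tool pointing down it reaches from about 300 to 850 mm from the base axis. Payload 4.2 kg.
Tool frame: the origin (TCP) lies on the centre line of the jaws, within the pads' length; the fingertips stand 14 mm ahead of it and the grasp point (between the pads) lies 5 mm behind it (env.finger_overhang is the z of the fingertips in the tool frame, in mm); z points along the fingers, y is the line along which they close (so a half turn about z gives the same grasp; the last joint's range is limited). The gripper opens to 91 mm and grips with 3 to 60 N. Pads are 32 mm wide; open, the fingers measure 118 mm over their backs; the gripper's body (76 mm by 178 mm) begins 60 mm behind the grasp point.
Start: joints at [66.921, 18.312, 89.639, -0, 72.044, -1.146], TCP at [214.777, 533.397, 227.976] pointing down, gripper open.
Joint ranges: [-177.97, 177.97], [-48.28, 115.42], [12.27, 149.76], [-77.06, 257.06], [2.81, 150.46], [-146.56, 146.56]. Speed limits (degrees/s): [147.25, 147.25, 180, 180, 180, 180].

## Interface

Orientations are given as [roll, pitch, yaw] about the fixed x, y, z axes, in that order (R = Rz(yaw) Ry(pitch) Rx(roll)).
In Python, from workcell import sensors, viewer, env gives the robot as it stands. The module is installed in compiled form; this text tells all that it offers.
- The arm moves only by the tool step_arm, never from a script. Its argument "plan" is one flat list of numbers, 6 for each row, row after row: the shift along the tool's x, y, z in cm, then the turn, a rotation vector about the tool's x, y, z in rad. In form: [x, y, z, wx, wy, wz, x, y, z, wx, wy, wz, ...]. A call has 1 to 5 rows; each row shifts and turns the commanded pose from where the row before left it, along the tool's axes as they then stand; what a row does not reach is not made up. A row lasts 1/12 s, in which the tool goes at most 41.7 mm and 7.16 degrees, less where a joint would pass 70% of its speed; a pose out of reach is approached as far as the arm can. A call is refused whole if a number of a shift passes 4.17 or a number of a turn 0.125, either way. A call with a gripper value outside its range is refused whole. "hand" is the finger opening in cm, from 0 to 9.12, set as the call begins (left out, the last holds). The fingers move at their own pace and stop on an object; "newtons" is the grip in N (left out, the last holds). Time passes only in rows, so rows that do not move let the fingers close. It gives the time, the measured TCP pose, the force, the opening and the grip force at its end, in the units of the state.
- sensors.state(): the state, without advancing time (a new reading comes with each control period).
- viewer.grab_frame(name): name is "scene" or "top" or "wrist"; returns a dict with "img" (480x640x3 uint8, red, green, blue), "fx", "fy", "cx", "cy" (pixels), "position" and "attitude" of the camera in the world. Camera axes: x right, y down, z forward; pixel columns grow to the right and rows downward; lengths in mm; the calibration is good to about 2 mm. A picture is of the moment at which its call begins. There is no depth.
- env.job_done(): hands the job in; it is judged then, once.
Trained networks look in a picture, given as the dict that the camera call returned (one of the last four; its "shot" number tells which), for a name from the list of things; names that differ only in an ending like _2 or _b are one class to them, and where a whole thing is asked for, a point or a joint stands for the part that bears it (a point fixed in the world has none). Each returns a list of dicts, best first, with "score" (0 to 1); they miss things now and then, are a little off and sometimes report something else, mostly with a low value. They report only what shows in the picture. A call takes as long as a camera call. They do not tell look-alikes from the thing itself.
- viewer.boxes_of(name, picture): "location" ([column, row] in pixels, amid what is visible of it).
- viewer.pinpoint(name, picture): "location" ([column, row] in pixels: a listed point, or the origin of a listed thing).
The state is a dict: "time_s": time; "qpos": joint angles; "qvel": joint speeds; "effort": joint torques, N m; "ee_pos": TCP position; "ee_rot": TCP orientation; "force": force on the tool from outside, world axes, zero at the start; "torque": the same for the moment, N m; "gripper_width": finger opening in mm; "gripper_force": force on a finger pad.
Only numpy, scipy, OpenCV 4.12 (cv2) and the standard library are available. Lean on these libraries where they do the work, as an engineer would, in place of code of your own. Each camera call takes 0.05 s, during which the arm holds its last target. There are 200 camera calls.

## Working session

There is one attempt and no reset: what is moved stays moved. The work goes in short steps, Python scripts to look and compute and a tool call to move; the robot and the scene stay as the last step left them, time stands still between calls to the robot, and variables do not carry over. Pictures are saved under pics/ and viewed, at most 10 in all, crops included, and the job is handed in when it is done.

Besides the shell and the picture viewer there is one more tool, called after "Request:" as a command line: name --argument value ..., lists and objects as JSON in quotes. step_arm: Moves the arm, as the interface text tells. Its arguments: {"type":"object","properties":{"plan":{"type":"array","items":{"type":"number"}},"hand":{"type":"number"},"newtons":{"type":"number"}},"required":["plan"]}

```bash
mkdir -p pics; cat > h.py <<'E'
import numpy as np, cv2
from scipy.spatial.transform import Rotation as R
from workcell import sensors, viewer, env
def rot(a):
    a=np.array(a,float)
    if a.shape==(3,3): return a
    if a.size==4: return R.from_quat(a).as_matrix()
    return R.from_euler('xyz',a,degrees=True).as_matrix()
def ray(f,uv):
    d=np.array([(uv[0]-f['cx'])/f['fx'],(uv[1]-f['cy'])/f['fy'],1.])
    return np.array(f['position'],float), rot(f['attitude'])@d
def atz(f,uv,z):
    p,d=ray(f,uv); return p+d*(z-p[2])/d[2]
def proj(f,P):
    c=rot(f['attitude']).T@(np.array(P,float)-np.array(f['position'])); return np.array([f['fx']*c[0]/c[2]+f['cx'],f['fy']*c[1]/c[2]+f['cy']])
def tri(obs):
    A=np.zeros((3,3));b=np.zeros(3)
    for f,uv in obs:
        p,d=ray(f,uv); d=d/np.linalg.norm(d); M=np.eye(3)-np.outer(d,d); A+=M;b+=M@p
    x=np.linalg.solve(A,b); return x,[np.round(proj(f,x)-uv,1) for f,uv in obs]
def save(f,n): cv2.imwrite('pics/'+n,f['img'][:,:,::-1])
E
python3 - <<'E'
from h import *
fs={n:viewer.grab_frame(n) for n in ('scene','top','wrist')}
im=np.vstack([fs[n]['img'] for n in ('scene','top')])
for n,f in fs.items():
    save(f,n+'0.png'); print(n,f['fx'],f['fy'],f['cx'],f['cy'],f['position'],f['attitude'])
    for t in ('strip_center','cap_center','cap_mark','thimble_axis','bed_stop','front_rest','bed','gauge'):
        print(' ',t,[(np.round(d['location'],1).tolist(),round(d['score'],2)) for d in viewer.pinpoint(t,f)][:3])
print(sensors.state(), env.finger_overhang)
E
```

```text
scene 546.2866663511545 546.2866663511545 318.37143151932304 242.216366291859 [ -87.06408103 -415.53665078  618.66429257] [-123.38256261    0.80363675  -42.42236992]
  strip_center [([324.1, 272.2], 0.82)]
  cap_center [([449.2, 238.6], 0.81), ([448.4, 289.1], 0.42)]
  cap_mark [([441.8, 235.3], 0.85)]
  thimble_axis [([448.3, 252.3], 0.83)]
  bed_stop [([448.3, 287.6], 0.86), ([201.5, 276.6], 0.81), ([449.8, 253.7], 0.37)]
  front_rest [([386.7, 318.2], 0.84), ([436.8, 312.4], 0.32)]
  bed [([199.9, 279.3], 0.87), ([441.2, 295.5], 0.82)]
  gauge [([438.6, 310.1], 0.97)]
top 558.7067903915901 558.7067903915901 313.0339153847404 240.08437034899498 [ 248.40222997  128.25011783 1188.70336148] [-1.69950739e+02  1.66861698e-01 -9.16120172e+01]
  strip_center [([285.0, 237.2], 0.56)]
  cap_center [([386.0, 181.0], 0.8), ([279.5, 238.4], 0.42)]
  cap_mark []
  thimble_axis [([384.9, 186.2], 0.81)]
  bed_stop [([228.3, 325.4], 0.85), ([379.9, 191.5], 0.75)]
  front_rest [([376.9, 245.9], 0.64), ([226.4, 369.1], 0.49)]
  bed [([381.2, 194.0], 0.57), ([227.4, 329.4], 0.5)]
  gauge [([376.4, 20
[... 291 characters left out ...]
.4)]
  bed []
  gauge []
{'time_s': 1.35, 'qpos': array([ 6.69209521e+01,  1.83126664e+01,  8.96391663e+01, -6.55841036e-04,
        7.20440362e+01, -1.14630652e+00]), 'qvel': array([-0.0110371 , -0.02269099,  0.04811254,  0.07479038, -0.0230016 ,
        0.00799538]), 'effort': array([ 3.41116747e-04, -4.12341607e+01, -2.32236689e+01,  7.28824642e-02,
        3.75370367e-02, -5.49182715e-06]), 'ee_pos': array([214.78477162, 533.3942908 , 227.9671072 ]), 'ee_rot': array([1.79995882e+02, 7.06433225e-04, 1.58067461e+02]), 'force': array([0.15437382, 0.53633042, 0.44932635]), 'torque': array([ 0.01693255, -0.00869167,  0.04028968]), 'gripper_force': 0.0, 'gripper_width': 91.02962149946794} 14.0
```

View images.

View pics/scene0.png

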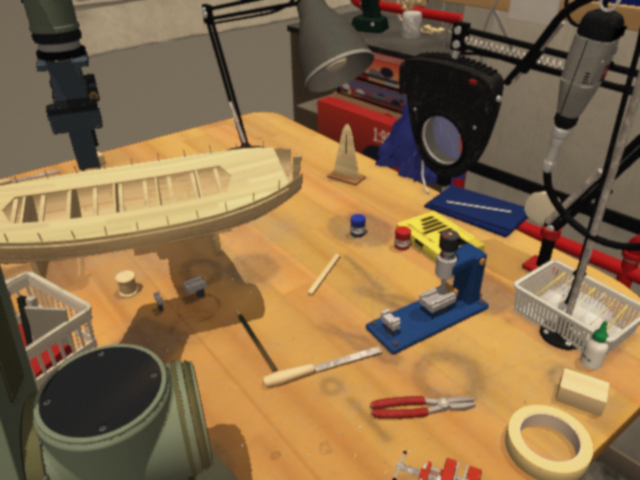

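```bash
python3 - <<'E'
import cv2
im=cv2.imread('pics/top0.png')[130:390,180:440]
cv2.imwrite('pics/topc.png',cv2.resize(im,(600,600),interpolation=cv2.INTER_CUBIC))
E
```

```text
(no output)
```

View pics/topc.png

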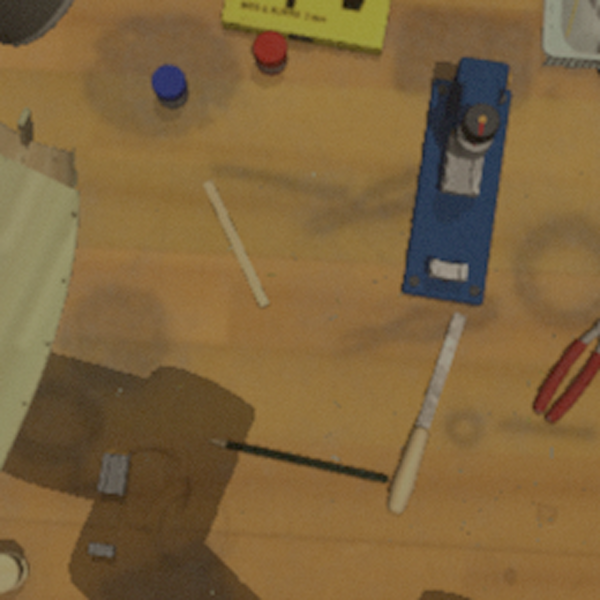

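The scene picture shows the blue gauge at about (430,310), with its cap at (449,238). The strip is at (324,272), and a smaller decoy bed lies loose at (190,290). In the top view (crop scaled by 2.308) the strip runs from px (270,209) to (294,261).

```bash
python3 - <<'E'
from h import *
fs={n:viewer.grab_frame(n) for n in ('scene','top')}
S,T=fs['scene'],fs['top']
for n,a,b in (('cap',(449.2,238.6),(386,181)),('thim',(448.3,252.3),(384.9,186.2)),('stop',(448.3,287.6),(379.9,191.5)),('front',(386.7,318.2),(376.9,245.9)),('bed',(441.2,295.5),(381.2,194.)),('strip',(324.1,272.2),(282.3,235.3))):
    x,r=tri([(S,a),(T,b)]); print(n,np.round(x,1),r)
print('cap@148',atz(S,(449.2,238.6),148),atz(T,(386,181),148))
print('strip@4',atz(S,(324.1,272.2),4),atz(T,(282.3,235.3),4))
# strip mask in top
im=T['img'][200:272,262:302]; h=cv2.cvtColor(im,cv2.COLOR_RGB2HSV)
g=cv2.cvtColor(im,cv2.COLOR_RGB2GRAY); bg=np.median(g)
m=((g.astype(int)-bg)>25).astype(np.uint8)
n,l,s,c=cv2.connectedComponentsWithStats(m); k=1+np.argmax(s[1:,4]); print(s[k])
ys,xs=np.where(l==k); r=cv2.minAreaRect(np.c_[xs+262,ys+200].astype(np.float32)); print(r)
P=[atz(T,p,8) for p in cv2.boxPoints(r)]; print(np.round(P,1))
print('mark',atz(S,(441.8,235.3),161))
E
```

```text
cap [544.8 -18.1 148.3] [array([-0.4,  0.1]), array([ 0.2, -0.2])]
thim [542.2 -19.9 124. ] [array([-1.3,  0.3]), array([ 0.7, -0.8])]
stop [553.4 -20.6  46.9] [array([-2.2,  0.4]), array([ 1.2, -1.3])]
front [431.5  -3.1  43.5] [array([ 3.1, -0.5]), array([-1.5,  1.8])]
bed [546.5 -20.2  34.9] [array([ 1.4, -0.3]), array([-0.7,  0.8])]
strip [470.1 191.4   8.3] [array([-0.1,  0. ]), array([ 0.1, -0.1])]
cap@148 [545.82080357 -18.1338651  148.        ] [544.40380771 -17.71740257 148.        ]
strip@4 [474.33947784 195.54853652   4.        ] [470.7389335  191.76757251   4.        ]
[26 48  3  3  4]
((289.25, 248.75), (2.8284268379211426, 0.7071067094802856), 45.0)
[[442.  179.9   8. ]
 [443.  178.8   8. ]
 [438.6 174.6   8. ]
 [437.5 175.7   8. ]]
mark [527.77806437 -15.65119745 161.        ]
```

```bash
cat > plan.py <<'E'
import sys,json
from h import *
def plan(pos,yaw,start=None,vmax=38.,wmax=6.8):
    s=sensors.state(); p0,y0=(start if start else (s['ee_pos'],s['ee_rot'][2]))
    p0=np.array(p0,float); pos=np.array(pos,float); dy=(yaw-y0+180)%360-180
    n=int(max(1,np.ceil(np.linalg.norm(pos-p0)/vmax),np.ceil(abs(dy)/wmax)))
    rows=[]
    for i in range(n):
        y=np.radians(y0+dy*i/n); c,s_=np.cos(y),np.sin(y); d=(pos-p0)/n/10
        rows.append([round(c*d[0]+s_*d[1],2),round(s_*d[0]-c*d[1],2),round(-d[2],2),0,0,round(-np.radians(dy/n),3)])
    for k in range(0,n,5): print(json.dumps(sum(rows[k:k+5],[])))
    print(n,'rows')
E
python3 - <<'E'
from plan import *
T=viewer.grab_frame('top')
a,b=atz(T,(270.1,209.3),8),atz(T,(294.4,261.3),8); print(a,b,np.linalg.norm(a-b))
yaw=np.degrees(np.arctan2(*(b-a)[1::-1]))%360; c=(a+b)/2; print(yaw,c)
plan([c[0],c[1],110],yaw)
E
```

```text
[528.06978947 216.93214494   8.        ] [412.87189693 166.80631722   8.        ] 125.63101946235106
203.5152065006906 [470.4708432  191.86923108   8.        ]
[-3.04, -1.84, 0.98, 0, 0, -0.066, -2.91, -2.04, 0.98, 0, 0, -0.066, -2.77, -2.23, 0.98, 0, 0, -0.066, -2.62, -2.41, 0.98, 0, 0, -0.066, -2.45, -2.57, 0.98, 0, 0, -0.066]
[-2.28, -2.73, 0.98, 0, 0, -0.066, -2.09, -2.88, 0.98, 0, 0, -0.066, -1.9, -3.01, 0.98, 0, 0, -0.066, -1.69, -3.13, 0.98, 0, 0, -0.066, -1.48, -3.23, 0.98, 0, 0, -0.066]
[-1.27, -3.32, 0.98, 0, 0, -0.066, -1.05, -3.4, 0.98, 0, 0, -0.066]
12 rows
```

```bash
python3 - <<'E'
from plan import *
S=viewer.grab_frame('scene');T=viewer.grab_frame('top')
for a,b in (((299,152),(213,198)),((299,152),(190,183)),((302,185),(214,215))): print(tri([(S,a),(T,b)]))
for z in (0,100,200,250):print(z,atz(T,(213,205),z),atz(T,(200,300),z),atz(S,(300,155),z))
s=sensors.state()
plan([340,330,275],203.5)
print(); plan([470.5,191.9,110],203.5,([340,330,275],203.5))
E
python3 -c "
import cv2;a=cv2.imread('pics/top0.png');b=cv2.imread('pics/wrist0.png')
import numpy as np;cv2.imwrite('pics/tw.png',cv2.resize(np.hstack([a,b]),(800,300)))"
```

```text
(array([508.82826576, 303.51047938, 203.30727888]), [array([-2. ,  0.3]), array([ 1.2, -1.6])])
(array([547.07112696, 351.01164477, 176.10121649]), [array([-2.4,  0.3]), array([ 1.5, -2. ])])
(array([501.69065488, 306.98227938, 135.09817663]), [array([-7.7,  0.9]), array([ 4.6, -6.1])])
0 [543.20394192 342.20294713   0.        ] [336.88899036 369.14369411   0.        ] [794.59542605 636.18546248   0.        ]
100 [518.40366613 324.20410602 100.        ] [329.4450171  348.87845519 100.        ] [652.08526057 466.18662371 100.        ]
200 [493.60339034 306.20526491 200.        ] [322.00104384 328.61321627 200.        ] [509.5750951  296.18778494 200.        ]
250 [481.20325245 297.20584435 250.        ] [318.27905721 318.48059681 250.        ] [438.32001236 211.18836555 250.        ]
[-2.74, -2.03, -0.67, 0, 0, -0.113, -2.5, -2.32, -0.67, 0, 0, -0.113, -2.22, -2.59, -0.67, 0, 0, -0.113, -1.91, -2.83, -0.67, 0, 0, -0.113, -1.58, -3.02, -0.67, 0, 0, -0.113]
[-1.23, -3.18, -0.67, 0, 0, -0.113, -0.86, -3.3, -0.67, 0, 0, -0.113]
7 rows

[-0.92, -2.55, 2.36, 0, 0, -0.0, -0.92, -2.55, 2.36, 0, 0, -0.0, -0.92, -2.55, 2.36, 0, 0, -0.0, -0.92, -2.55, 2.36, 0, 0, -0.0, -0.92, -2.55, 2.36, 0, 0, -0.0]
[-0.92, -2.55, 2.36, 0, 0, -0.0, -0.92, -2.55, 2.36, 0, 0, -0.0]
7 rows
```

View pics/tw.png

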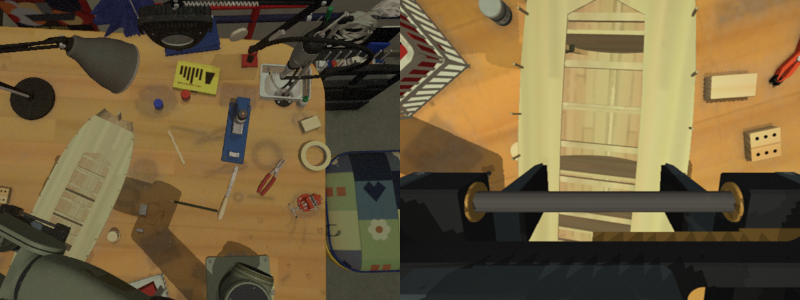

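The top view shows the hull, with its edge near y≈305–330 and about 200 mm high, beside the strip. The wrist view shows the arm starting above it. I'll cross high and then descend vertically.

Request:
step_arm --plan '[-2.7,-2.0,-0.7,0,0,-0.11,-2.5,-2.3,-0.7,0,0,-0.11,-2.2,-2.6,-0.7,0,0,-0.11,-1.9,-2.8,-0.7,0,0,-0.11,-1.6,-3.0,-0.7,0,0,-0.11]'

```text
time_s: 2.02
ee_pos: [303.4, 387.3, 263.3]
ee_rot: [180.0, 0.0, -170.1]
force: [0.9, 0.2, -0.5]
gripper_width: 91.4
gripper_force: 0.0
```

Request:
step_arm --plan '[-1.2,-3.2,0,0,0,-0.11,-0.9,-3.3,0,0,0,-0.11,-0.9,-3.4,0,0,0,0,-0.9,-3.4,0,0,0,0,-0.9,-3.4,0,0,0,0]'

```text
time_s: 2.43
ee_pos: [401.9, 244.1, 263.3]
ee_rot: [180.0, 0.1, -157.8]
force: [0.3, -0.4, -0.8]
gripper_width: 91.0
gripper_force: 0.0
```

```bash
python3 - <<'E'
from plan import *
s=sensors.state(); print(s['time_s'],s['ee_pos'],s['ee_rot'])
plan([470.5,191.9,230],203.5);print();plan([470.5,191.9,100],203.5,([470.5,191.9,230],203.5))
E
```

```text
2.4333 [401.94631284 244.06453953 263.29634168] [ 1.79989094e+02  5.24329746e-02 -1.57801796e+02]
[-1.46, -2.47, 1.11, 0, 0, -0.008, -1.44, -2.48, 1.11, 0, 0, -0.008, -1.42, -2.5, 1.11, 0, 0, -0.008]
3 rows

[-0.0, 0.0, 3.25, 0, 0, -0.0, -0.0, 0.0, 3.25, 0, 0, -0.0, -0.0, 0.0, 3.25, 0, 0, -0.0, -0.0, 0.0, 3.25, 0, 0, -0.0]
4 rows
```

Request:
step_arm --plan '[-1.4,-2.5,1.1,0,0,0,-1.4,-2.5,1.1,0,0,0,-1.4,-2.5,1.1,0,0,0,0,0,3.2,0,0,0,0,0,3.2,0,0,0]' --hand 4.5

```text
time_s: 2.85
ee_pos: [470.7, 191.2, 166.0]
ee_rot: [-180.0, 0.2, -158.0]
force: [-0.4, 0.2, -1.0]
gripper_width: 61.3
gripper_force: 0.0
```

Request:
step_arm --plan '[0,0,3.2,0,0,0,0,0,3.2,0,0,0,0,0,0,0,0,0,0,0,0,0,0,0]'

```text
time_s: 3.18
ee_pos: [467.8, 191.7, 101.3]
ee_rot: [180.0, -0.2, -157.8]
force: [0.6, 0.0, 0.7]
gripper_width: 44.5
gripper_force: 0.0
```

```bash
python3 - <<'E'
from plan import *
s=sensors.state(); print(s['time_s'],s['ee_pos'],s['ee_rot'])
W=viewer.grab_frame('wrist'); save(W,'w1.png')
for t in ('strip_center','strip'):
  for d in viewer.pinpoint(t,W)[:2]: print(t,d['location'],d['score'],atz(W,d['location'],4))
import pickle; pickle.dump(W,open('w1.pkl','wb'))
E
```

```text
3.1833 [467.80675101 191.69892547 101.28030452] [ 179.99269611   -0.18002518 -157.81827651]
strip_center [324.3, 256.1] 0.56 [470.84728368 192.61572729   4.        ]
strip [323.7, 257.4] 0.77 [471.94292439 192.58016858   4.        ]
```

View pics/w1.png

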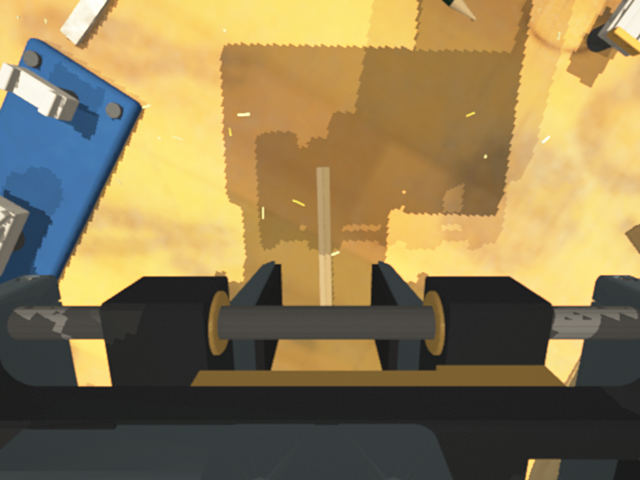

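The strip runs from its tail end at (323,167) down to (325.5,303), where the gripper bar hides it. The gripper straddles it.

```bash
python3 - <<'E'
from plan import *; import pickle
W=pickle.load(open('w1.pkl','rb'))
im=W['img'].astype(int)
for r in (175,200,225,265,290,300):
    g=im[r,305:345].sum(1); print(r,g.tolist()[::1])
E
```

```text
175 [325, 324, 322, 322, 322, 324, 323, 324, 326, 324, 335, 391, 450, 467, 471, 466, 459, 444, 434, 440, 447, 445, 447, 442, 397, 339, 328, 329, 330, 329, 331, 330, 334, 335, 335, 335, 335, 333, 334, 333]
200 [344, 343, 345, 346, 341, 345, 345, 344, 346, 342, 338, 348, 406, 457, 466, 466, 461, 445, 428, 426, 439, 443, 447, 439, 409, 359, 329, 326, 332, 335, 333, 330, 336, 333, 332, 331, 330, 328, 328, 328]
225 [374, 370, 353, 354, 351, 352, 353, 349, 355, 350, 350, 350, 369, 418, 456, 464, 463, 451, 430, 417, 428, 442, 443, 445, 440, 401, 356, 346, 350, 347, 344, 348, 347, 342, 344, 341, 340, 341, 352, 359]
265 [429, 423, 428, 423, 420, 424, 424, 424, 425, 418, 423, 419, 414, 440, 512, 565, 570, 568, 559, 537, 528, 540, 547, 548, 545, 506, 432, 397, 418, 427, 424, 423, 422, 424, 423, 427, 423, 424, 426, 423]
290 [411, 411, 412, 410, 413, 410, 411, 421, 412, 412, 416, 412, 413, 417, 465, 530, 564, 569, 568, 553, 532, 527, 536, 545, 547, 544, 473, 384, 392, 417, 423, 425, 420, 422, 419, 419, 420, 422, 421, 425]
300 [398, 398, 394, 400, 398, 396, 395, 396, 396, 398, 397, 399, 396, 399, 428, 506, 563, 570, 568, 558, 542, 536, 538, 543, 547, 544, 485, 377, 359, 395, 407, 405, 405, 407, 414, 409, 413, 414, 416, 413]
```

```bash
python3 - <<'E'
from plan import *; import pickle
W=pickle.load(open('w1.pkl','rb'))
e=atz(W,(322.3,167.5),8); b=atz(W,(325.3,300),8); print(e,b)
u=(e-b)[:2]; u/=np.linalg.norm(u); c=e[:2]-65*u; g=c+13*u; yaw=np.degrees(np.arctan2(u[1],u[0])); print(yaw%360,c,g)
a,d=atz(W,(315.8,175),8),atz(W,(329.3,175),8);print('width',np.linalg.norm(a-d))
plan([*g,16.5],yaw)
E
```

```text
[411.78965696 167.17086166   8.        ] [501.29908443 205.81750431   8.        ]
203.35278332566858 [471.46496084 192.9363057 ] [459.52990006 187.78321689]
width 9.320521958858686
[0.39, -0.02, 2.92, 0, 0, -0.007, 0.39, -0.02, 2.92, 0, 0, -0.007, 0.39, -0.01, 2.92, 0, 0, -0.007]
3 rows
```

Request:
step_arm --plan '[0.4,0,2.8,0,0,-0.007,0.4,0,2.8,0,0,-0.007,0.4,0,1.9,0,0,-0.007,0,0,1.0,0,0,0,0,0,0,0,0,0]'

```text
time_s: 3.75
ee_pos: [457.3, 187.4, 16.7]
ee_rot: [180.0, -0.0, -156.6]
force: [-1.3, 0.4, -0.9]
gripper_width: 44.7
gripper_force: 0.0
```

Request:
step_arm --plan '[0,0,0,0,0,0,0,0,0,0,0,0,0,0,0,0,0,0,0,0,0,0,0,0,0,0,0,0,0,0]' --hand 0.3 --newtons 15

```text
time_s: 4.17
ee_pos: [458.0, 187.6, 17.7]
ee_rot: [-180.0, 0.1, -156.6]
force: [0.3, 0.3, 0.4]
gripper_width: 14.6
gripper_force: 0.0
```

Request:
step_arm --plan '[0,0,0,0,0,0,0,0,-3,0,0,0,0,0,-3,0,0,0,0,0,-3,0,0,0,0,0,-3,0,0,0]'

```text
time_s: 4.58
ee_pos: [457.0, 187.3, 138.3]
ee_rot: [180.0, -0.0, -156.6]
force: [0.1, -0.9, -0.9]
gripper_width: 8.6
gripper_force: 15.0
```

```bash
python3 - <<'E'
from plan import *
S=viewer.grab_frame('scene');T=viewer.grab_frame('top')
s=sensors.state(); print(s['time_s'],s['ee_pos'],s['ee_rot'],s['gripper_width'],s['gripper_force'])
for t in ('strip_center','front_rest','bed_stop','bed'):
  for n,f in (('S',S),('T',T)):
    print(t,n,[(np.round(d['location'],1).tolist(),round(d['score'],2),np.round(atz(f,d['location'],35),1).tolist()) for d in viewer.pinpoint(t,f)[:2]])
plan([426,-2.4,130],172.5)
E
```

```text
4.6833 [460.46809391 188.5467653  141.73346333] [-179.9755289     0.61389731 -156.60677433] 8.50996181631386 14.999675005674362
strip_center S [([320.2, 216.9], 0.44, [572.1, 312.2, 35.0])]
strip_center T []
front_rest S [([388.8, 318.3], 0.7, [436.9, 3.0, 35.0]), ([157.6, 294.9], 0.58, [195.9, 312.6, 35.0])]
front_rest T [([374.0, 245.0], 0.84, [438.8, -1.4, 35.0]), ([227.0, 368.1], 0.78, [195.8, 306.6, 35.0])]
bed_stop S [([445.6, 287.2], 0.92, [567.9, -10.6, 35.0]), ([202.4, 279.0], 0.85, [276.0, 298.3, 35.0])]
bed_stop T [([379.5, 190.1], 0.91, [556.9, -18.7, 35.0]), ([227.9, 325.8], 0.62, [280.1, 304.7, 35.0])]
bed S [([437.9, 293.9], 0.86, [543.6, -12.7, 35.0]), ([199.1, 280.3], 0.86, [269.7, 299.1, 35.0])]
bed T [([381.2, 195.7], 0.7, [544.5, -21.7, 35.0]), ([229.2, 328.5], 0.6, [274.6, 302.0, 35.0])]
[1.72, -2.7, 0.1, 0, 0, 0.09, 1.48, -2.84, 0.1, 0, 0, 0.09, 1.22, -2.96, 0.1, 0, 0, 0.09, 0.94, -3.06, 0.1, 0, 0, 0.09, 0.67, -3.13, 0.1, 0, 0, 0.09]
[0.38, -3.18, 0.1, 0, 0, 0.09]
6 rows
```

Request:
step_arm --plan '[1.7,-2.7,0.1,0,0,0.09,1.5,-2.85,0.1,0,0,0.09,1.2,-2.95,0.1,0,0,0.09,0.95,-3.05,0.1,0,0,0.09,0.65,-3.15,0.1,0,0,0.09]'

```text
time_s: 5.5
ee_pos: [431.2, 28.1, 131.3]
ee_rot: [-180.0, -0.1, 177.4]
force: [0.4, -0.5, -0.1]
gripper_width: 8.8
gripper_force: 15.0
```

Request:
step_arm --plan '[0.4,-3.2,0.1,0,0,0.09,0,0,0,0,0,0,0,0,0,0,0,0,0,0,0,0,0,0]'

```text
time_s: 5.83
ee_pos: [426.7, -2.3, 130.7]
ee_rot: [180.0, -0.0, 172.4]
force: [0.2, 0.1, 0.4]
gripper_width: 8.5
gripper_force: 15.0
```

```bash
python3 - <<'E'
from plan import *
W=viewer.grab_frame('wrist'); save(W,'w2.png')
s=sensors.state(); print(s['time_s'],s['ee_pos'],s['ee_rot'],s['gripper_width'],s['gripper_force'])
for t in ('strip_center','front_rest','bed_stop','bed','cap_center','thimble_axis'):
    print(t,[(np.round(d['location'],1).tolist(),round(d['score'],2),np.round(atz(W,d['location'],36),1).tolist()) for d in viewer.pinpoint(t,W)[:2]])
import pickle; pickle.dump(W,open('w2.pkl','wb'))
E
```

```text
5.8833 [426.85771563  -1.84241948 130.73469915] [ 1.79977448e+02 -1.56232950e-02  1.72512771e+02] 8.964296013150994 14.999722838401794
strip_center []
front_rest [([330.1, 262.1], 0.81, [434.0, 0.6, 36.0])]
bed_stop []
bed []
cap_center []
thimble_axis []
```

View pics/w2.png

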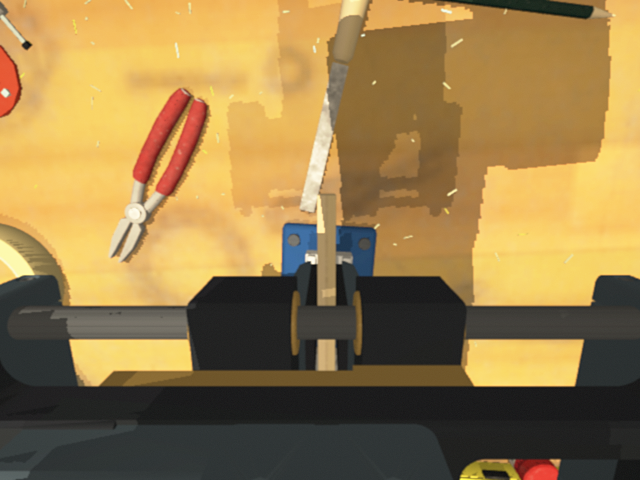

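The gripper body blocks the wrist view below row 275. Only the base front edge (284–376, row 226), the front rest at about (330,260) and the strip tail at (327,195) show. I'll look from beside the gauge, with it on the camera's open side.

```bash
python3 - <<'E'
from plan import *
import pickle; W=pickle.load(open('w2.pkl','rb'))
a,b=atz(W,(284,225),12),atz(W,(376,228),12); print(a,b,np.linalg.norm(a-b),(a+b)/2)
plan([572.6,38.9,200],172.5)
E
```

```text
[406.26090402 -32.07015911  12.        ] [418.17941229  39.43259372  12.        ] 72.48927162986365 [412.22015815   3.6812173   12.        ]
[-2.79, 1.19, -1.38, 0, 0, 0.0, -2.79, 1.19, -1.38, 0, 0, 0.0, -2.79, 1.19, -1.38, 0, 0, 0.0, -2.79, 1.19, -1.38, 0, 0, 0.0, -2.79, 1.19, -1.38, 0, 0, 0.0]
5 rows
```

Request:
step_arm --plan '[0,-1.0,-3.5,0,0,0,0,-1.5,-3.5,0,0,0,-2.0,-1.5,0,0,0,0,-3.0,-1.5,0,0,0,0,-3.0,-1.0,0,0,0,0]'

```text
time_s: 6.6
ee_pos: [498.2, -78.3, 202.1]
ee_rot: [-180.0, 0.1, 172.5]
force: [0.2, 0.6, 0.2]
gripper_width: 8.7
gripper_force: 15.0
```

```bash
python3 - <<'E'
from plan import *
s=sensors.state(); print(s['ee_pos'],s['ee_rot']);plan([572.6,38.9,200],172.5)
E
```

```text
[498.22581719 -78.30429398 202.12885479] [-1.79980457e+02  1.33737089e-01  1.72464853e+02]
[-1.46, 3.15, 0.05, 0, 0, -0.0, -1.46, 3.15, 0.05, 0, 0, -0.0, -1.46, 3.15, 0.05, 0, 0, -0.0, -1.46, 3.15, 0.05, 0, 0, -0.0]
4 rows
```

Request:
step_arm --plan '[-3.0,0,0,0,0,0,-2.8,0,0,0,0,0,0,0,0,0,0,0,0,0,0,0,0,0]'

```text
time_s: 6.93
ee_pos: [555.7, -84.8, 200.1]
ee_rot: [180.0, -0.1, 172.5]
force: [-0.1, 0.6, 0.2]
gripper_width: 8.6
gripper_force: 15.0
```

```bash
python3 - <<'E'
from plan import *
W=viewer.grab_frame('wrist'); save(W,'w3.png')
s=sensors.state(); print(s['time_s'],s['ee_pos'],s['ee_rot'],s['gripper_width'],s['gripper_force'])
for t,z in (('strip_center',0),('front_rest',36),('bed_stop',41),('bed',36),('cap_center',148),('thimble_axis',126),('cap_mark',161),('gauge',0)):
    print(t,[(np.round(d['location'],1).tolist(),round(d['score'],2),np.round(atz(W,d['location'],z),1).tolist()) for d in viewer.pinpoint(t,W)[:2]])
import pickle; pickle.dump(W,open('w3.pkl','wb'))
E
```

```text
6.9833 [554.50332019 -84.64654505 200.24541323] [ 1.79990052e+02 -1.15116872e-01  1.72482071e+02] 8.75272471925786 14.999632984399796
strip_center []
front_rest [([408.5, 76.8], 0.96, [432.8, 1.3, 36.0]), ([384.3, 203.5], 0.56, [535.3, -28.3, 36.0])]
bed_stop [([394.8, 225.0], 0.78, [555.1, -21.4, 41.0])]
bed [([391.7, 208.0], 0.79, [540.2, -22.0, 36.0])]
cap_center [([425.8, 229.7], 0.8, [537.6, -21.4, 148.0])]
thimble_axis [([419.1, 228.7], 0.57, [541.6, -20.1, 126.0])]
cap_mark [([435.0, 216.6], 0.69, [527.7, -19.2, 161.0])]
gauge [([385.8, 201.4], 0.6, [538.7, -21.4, 0.0])]
```

View pics/w3.png

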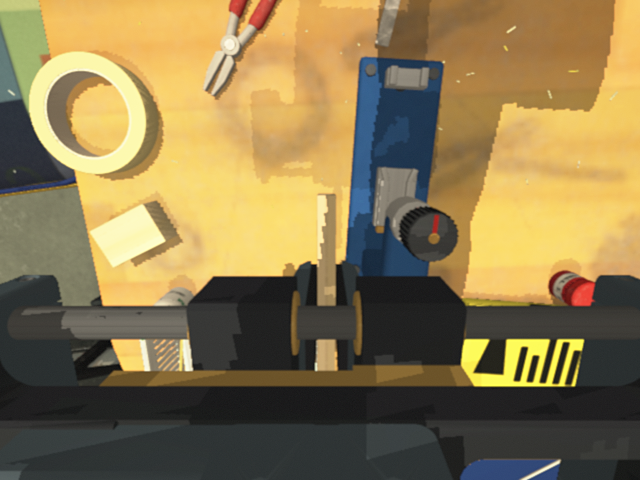

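```bash
python3 - <<'E'
import cv2
im=cv2.imread('pics/w3.png')
a=cv2.resize(im[50:150,345:455],None,fx=5,fy=5,interpolation=cv2.INTER_CUBIC)[:, :]
b=cv2.resize(im[155:275,345:470],None,fx=5,fy=5,interpolation=cv2.INTER_CUBIC)
import numpy as np
a=cv2.resize(im[55:100,350:450],None,fx=4,fy=4,interpolation=cv2.INTER_CUBIC)
b=cv2.resize(im[160:265,360:460],None,fx=4,fy=4,interpolation=cv2.INTER_CUBIC)
cv2.imwrite('pics/c3.png',np.vstack([a,b])); print(a.shape,b.shape)
E
```

```text
(180, 400, 3) (420, 400, 3)
```

View pics/c3.png

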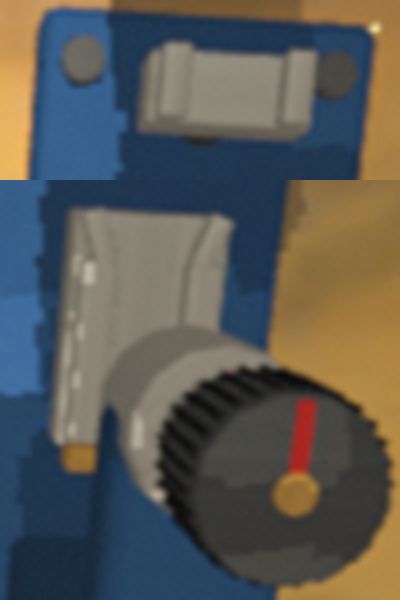

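The crop shows these pixels:
- Base corners: (360.5,57.5) and (443.7,61.7).
- Front-rest cheeks: centred at (409.5,75.8).
- Rear cheek throat: (396.5,181).
- Cap centre: (434,238.5), with the mark's outer end at (437,215).

```bash
python3 - <<'E'
from plan import *
import pickle; W=pickle.load(open('w3.pkl','rb'));S=viewer.grab_frame('scene');T=viewer.grab_frame('top')
for n,o in (('front',[(S,(387.7,318.2)),(T,(375.5,245.5)),(W,(408.5,76.8))]),('bed',[(S,(439.5,294.7)),(T,(381.2,194.8)),(W,(391.7,208))]),('stop',[(S,(447,287.4)),(T,(379.7,190.8)),(W,(394.8,225))])):
    x,r=tri(o);print(n,np.round(x,1),[q.tolist() for q in r]); x,r=tri(o[::2]);print('   SW',np.round(x,1))
a,b=atz(W,(360.5,57.5),12),atz(W,(443.75,61.75),12);print('base',a,b,np.linalg.norm(a-b),(a+b)/2, 'yaw',np.degrees(np.arctan2((b-a)[1],(b-a)[0]))-90)
cap=atz(W,(434,238.5),161);print('cap',cap,'mark',atz(W,(437,215),161),'capT',atz(T,(386,179.5),161))
for z in (36,40,44,48):
    f,r=atz(W,(409.5,75.75),z),atz(W,(396.5,181),z)
    print(z,f,r,np.linalg.norm(r-f),'yaw',np.degrees(np.arctan2(*(r-f)[1::-1])), 'span',np.linalg.norm(atz(W,(397.2,75),z)-atz(W,(421.7,76),z)))
E
```

```text
front [433.9  -1.   41. ] [[1.9, -0.7], [-1.3, 1.4], [-1.3, 0.4]]
   SW [432.9   1.4  38.2]
bed [541.6 -20.7  39.1] [[1.8, -0.0], [-0.2, 1.8], [2.3, 1.8]]
   SW [538.7 -21.2  40.5]
stop [554.  -20.3  46.3] [[-0.9, 0.6], [1.3, -0.8], [2.2, -0.3]]
   SW [553.3 -22.6  49.3]
base [407.49791173 -33.8022461   12.        ] [420.56378639  38.87102835  12.        ] 73.83848522178222 [414.03084906   2.53439112  12.        ] yaw -10.192278035747847
cap [540.11695321 -20.50365949 161.        ] mark [526.93464945 -18.07334741 161.        ] capT [543.6589887  -16.04449764 161.        ]
36 [432.14466869   2.1926055   36.        ] [516.74415636 -15.71030089  36.        ] 86.4730441913447 yaw -11.948624716604476 span 20.4048745455796
40 [432.83729473   1.22990566  40.        ] [516.38148378 -16.44967891  40.        ] 85.39437472652685 yaw -11.94862471660448 span 20.150343028716932
44 [4.33529921e+02 2.67205807e-01 4.40000000e+01] [516.0188112  -17.18905693  44.        ] 84.31570526170904 yaw -11.94862471660448 span 19.895811511854287
48 [434.22254681  -0.69549404  48.        ] [515.65613863 -17.92843495  48.        ] 83.23703579689123 yaw -11.948624716604492 span 19.64127999499161
```

```bash
python3 - <<'E'
from plan import *
import pickle; W=pickle.load(open('w3.pkl','rb'))
im=W['img'].astype(int); bl=(im[:,:,2]-im[:,:,0])>0
L=[];Rr=[]
for r in range(75,270,8):
    c=np.where(bl[r,330:470])[0]+330
    if len(c): L.append((c.min()-.5,r)); Rr.append((c.max()+.5,r))
print(L[::3],Rr[::3])
for E in (L,Rr):
    P=np.array([atz(W,e,12) for e in E])[:,:2]; k=np.polyfit(P[:,0],P[:,1],1); res=P[:,1]-np.polyval(k,P[:,0]); ok=abs(res-np.median(res))<1.5
    k=np.polyfit(P[ok,0],P[ok,1],1); print(np.degrees(np.arctan(k[0])),ok.sum(),len(ok),'y at x=414,540:',np.polyval(k,414),np.polyval(k,540), np.round(res,1))
E
```

```text
[(np.float64(358.5), 75), (np.float64(356.5), 99), (np.float64(355.5), 123), (np.float64(353.5), 147), (np.float64(351.5), 171), (np.float64(350.5), 195), (np.float64(348.5), 219), (np.float64(346.5), 243), (np.float64(340.5), 267)] [(np.float64(441.5), 75), (np.float64(438.5), 99), (np.float64(435.5), 123), (np.float64(432.5), 147), (np.float64(429.5), 171), (np.float64(426.5), 195), (np.float64(389.5), 219), (np.float64(405.5), 243), (np.float64(427.5), 267)]
-10.643058303780332 24 25 y at x=414,540: -35.61406949659421 -59.29234887544098 [-0.4  0.1 -0.2 -0.6 -0.  -0.4  0.2 -0.2  0.4  0.  -0.4  0.2 -0.2  0.4
  0.1  0.7  0.3  0.9  0.5  0.1  0.7  0.3  1.   0.6 -4. ]
-14.650763651878298 7 25 y at x=414,540: 43.31057519300164 10.370796437738619 [ -0.8  -0.3   0.2   0.7   1.1   1.6   2.1   2.6   3.1   3.7   4.2   4.7
   5.2   5.8   6.3   6.9 -44.3  21.  -25.7 -23.3  -8.6  -5.1   1.6  14.6
  22.5]
```

```bash
python3 - <<'E'
from plan import *
import pickle; W=pickle.load(open('w3.pkl','rb'))
t=atz(W,(326,195),191)[:2]-np.array([554.5,-84.65]); y=np.radians(172.48); print('tail in tool x,y',t@[np.cos(y),np.sin(y)],t@[np.sin(y),-np.cos(y)])
plan([437.8,-1.4,200],169.4); plan([437.8,-1.4,85],169.4,([437.8,-1.4,200],169.4))
E
```

```text
tail in tool x,y 50.23750263447366 0.7667337593852769
[3.17, 1.69, 0.03, 0, 0, 0.013, 3.19, 1.65, 0.03, 0, 0, 0.013, 3.22, 1.6, 0.03, 0, 0, 0.013, 3.24, 1.56, 0.03, 0, 0, 0.013]
4 rows
[0.0, 0.0, 2.88, 0, 0, -0.0, 0.0, 0.0, 2.88, 0, 0, -0.0, 0.0, 0.0, 2.88, 0, 0, -0.0, 0.0, 0.0, 2.88, 0, 0, -0.0]
4 rows
```

Request:
step_arm --plan '[3.2,1.7,0,0,0,0.013,3.2,1.65,0,0,0,0.013,3.2,1.6,0,0,0,0.013,3.2,1.55,0,0,0,0.013,0,0,2.5,0,0,0]'

```text
time_s: 7.9
ee_pos: [435.6, 0.8, 179.2]
ee_rot: [179.9, 0.3, 169.6]
force: [-0.6, -0.6, -1.2]
gripper_width: 8.4
gripper_force: 15.0
```

Request:
step_arm --plan '[0,0,3.0,0,0,0,0,0,3.0,0,0,0,0,0,2.0,0,0,0,0,0,0,0,0,0,0,0,0,0,0,0]'

```text
time_s: 8.32
ee_pos: [437.8, -1.5, 95.7]
ee_rot: [-180.0, -0.1, 169.5]
force: [0.0, 0.2, -0.9]
gripper_width: 8.9
gripper_force: 15.0
```

```bash
cat > bed.py <<'E'
from plan import *
A=np.array([541,-20.7]); YAW=-10.6
ux=np.array([np.cos(np.radians(YAW)),np.sin(np.radians(YAW))]); uy=np.array([-ux[1],ux[0]])
def b2w(x,y=0): return A+x*ux+y*uy
def w2b(p): d=np.array(p)[:2]-A; return np.array([d@ux,d@uy])
E
python3 - <<'E'
from bed import *
s=sensors.state(); print(s['time_s'],s['ee_pos'],s['ee_rot'],w2b(s['ee_pos']),s['gripper_width'])
plan([*b2w(-84),72],169.4)
E
```

```text
8.3167 [437.82486708  -1.48002141  95.71400273] [-1.79988479e+02 -9.69521633e-02  1.69471867e+02] [-1.04950026e+02 -8.72086853e-02] 8.936093681424964
[-2.1, 0.01, 2.37, 0, 0, 0.001]
1 rows
```

Request:
step_arm --plan '[0,0,1.1,0,0,0,-1.0,0,0,0,0,0,-1.1,0,0,0,0,0,0,0,1.2,0,0,0,0,0,0,0,0,0]'

```text
time_s: 8.73
ee_pos: [459.9, -5.6, 72.9]
ee_rot: [180.0, 0.0, 169.5]
force: [-1.2, 0.6, -0.2]
gripper_width: 8.9
gripper_force: 15.0
```

Request:
step_arm --plan '[0,0,0,0,0,0,0,0,0,0,0,0]'

```text
time_s: 8.9
ee_pos: [460.4, -5.5, 74.0]
ee_rot: [180.0, 0.2, 169.5]
force: [-0.3, -0.2, -0.6]
gripper_width: 9.2
gripper_force: 15.0
```

```bash
python3 - <<'E'
from bed import *
s=sensors.state(); print(s['time_s'],s['ee_pos'],s['ee_rot'],w2b(s['ee_pos']),s['gripper_width'],s['force'])
W=viewer.grab_frame('wrist');S=viewer.grab_frame('scene')
a=cv2.resize(W['img'][120:300,240:420],(550,550),interpolation=cv2.INTER_CUBIC)
c=np.round(proj(S,[*b2w(-50),50])).astype(int); print(c)
b=cv2.resize(S['img'][c[1]-70:c[1]+40,c[0]-70:c[0]+40],(550,550)[:2],interpolation=cv2.INTER_CUBIC)
im=np.hstack([a,b]); im=cv2.resize(im,(800,400)); cv2.imwrite('pics/w4.png',im[:,:,::-1])
import pickle; pickle.dump(W,open('w4.pkl','wb'))
E
```

```text
8.9 [460.37162717  -5.4900283   73.9614296 ] [1.79974223e+02 1.59868396e-01 1.69464384e+02] [-82.05037263   0.11872076] 9.176179149699207 [-0.32177535 -0.22807804 -0.63817987]
[419 300]
```

View pics/w4.png

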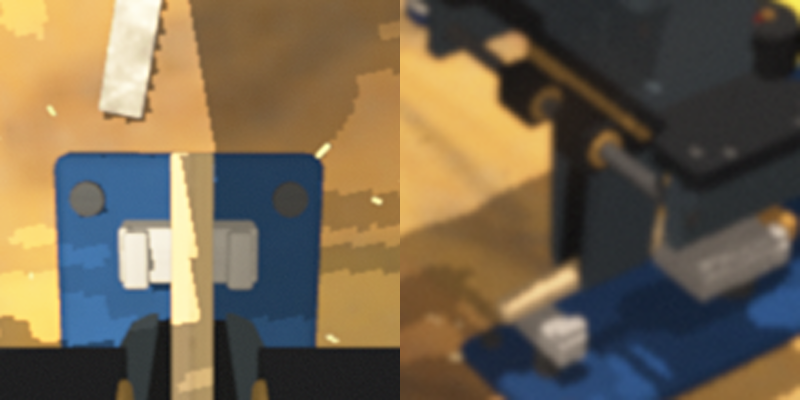

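Left crop: the front rest is centred at x≈188 and the strip at 192, so the strip is about 1.2 mm too far right, and it is parallel to the base. Right crop: the strip enters above the rests beneath the spindle. I'll correct the offset and lower.

Request:
step_arm --plan '[0.1,-0.12,0,0,0,0,0,0,0.5,0,0,0,0,0,0.5,0,0,0,0,0,0.2,0,0,0,0,0,0,0,0,0]'

```text
time_s: 9.42
ee_pos: [457.9, -6.4, 60.5]
ee_rot: [-180.0, 0.0, 169.5]
force: [1.4, -0.4, -0.3]
gripper_width: 8.9
gripper_force: 15.4
```

Request:
step_arm --plan '[0,0,0.1,0,0,0,0,0,0.1,0,0,0,0,0,0,0,0,0]'

```text
time_s: 9.67
ee_pos: [458.2, -6.4, 59.3]
ee_rot: [180.0, 0.1, 169.5]
force: [0.3, -1.3, 4.0]
gripper_width: 8.7
gripper_force: 15.2
```

Request:
step_arm --plan '[0,0,0.1,0,0,0,0,0,0.1,0,0,0,0,0,0,0,0,0]'

```text
time_s: 9.92
ee_pos: [458.4, -6.4, 57.6]
ee_rot: [180.0, 0.1, 169.5]
force: [0.3, -0.3, 6.5]
gripper_width: 8.9
gripper_force: 15.0
```

Request:
step_arm --plan '[0,0,-0.1,0,0,0,-0.4,0,0,0,0,0,-0.4,0,0,0,0,0,-0.4,0,0,0,0,0,0,0,0,0,0]'

```text
invalid input at $.plan: expected a multiple of 6 numbers
```

Request:
step_arm --plan '[-0.2,0,0,0,0,0,-0.2,0,0,0,0,0,0,0,0,0,0,0]'

```text
time_s: 10.17
ee_pos: [459.2, -6.6, 57.5]
ee_rot: [-180.0, -0.3, 169.4]
force: [-6.2, 1.6, 14.0]
gripper_width: 8.5
gripper_force: 15.0
```

Request:
step_arm --plan '[-0.15,0,0,0,0,0,-0.15,0,0,0,0,0,0,0,0,0,0,0]'

```text
time_s: 10.42
ee_pos: [461.9, -7.2, 57.5]
ee_rot: [-180.0, -0.3, 169.5]
force: [-6.7, 0.8, 13.6]
gripper_width: 9.0
gripper_force: 15.0
```

Request:
step_arm --plan '[0,0,-0.1,0,0,0,0,0,-0.05,0,0,0,-0.3,0,0,0,0,0,-0.2,0,0,0,0,0,0,0,0,0]'

```text
invalid input at $.plan: expected a multiple of 6 numbers
```

```bash
python3 - <<'E'
from bed import *
s=sensors.state(); print(s['time_s'],s['ee_pos'],s['ee_rot'],w2b(s['ee_pos']),s['gripper_width'],s['force'])
W=viewer.grab_frame('wrist');
a=cv2.resize(W['img'][130:280,250:400],(590,590),interpolation=cv2.INTER_CUBIC)
cv2.imwrite('pics/w5.png',a[:,:,::-1])
E
```

```text
10.4167 [461.91821915  -7.20866816  57.48631996] [-179.99024829   -0.30880438  169.45260001] [-80.21402659  -1.28609343] 8.951291233583547 [-6.66985828  0.81568507 13.64240613]
```

View pics/w5.png

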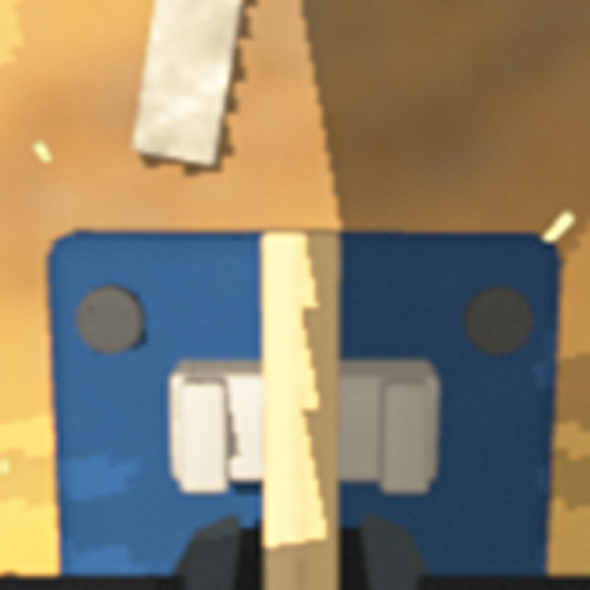

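The strip (263–340) sits centred between the front rest cheeks (228–383), within 0.6 mm. I'll ease off the down force and slide forward.

Request:
step_arm --plan '[0,0,-0.1,0,0,0,-0.2,0,0,0,0,0,-0.3,0,0,0,0,0,-0.2,0,0,0,0,0]'

```text
time_s: 10.8
ee_pos: [471.9, -8.9, 57.7]
ee_rot: [180.0, 0.0, 169.5]
force: [0.1, 0.4, 0.3]
gripper_width: 8.7
gripper_force: 15.0
```

Request:
step_arm --plan '[0,0,0,0,0,0,0,0,0,0,0,0]'

```text
time_s: 10.97
ee_pos: [471.6, -8.9, 57.7]
ee_rot: [180.0, -0.0, 169.5]
force: [0.4, 0.1, -1.0]
gripper_width: 8.8
gripper_force: 15.0
```

Request:
step_arm --plan '[-0.15,0,0,0,0,0,-0.15,0,0,0,0,0,0,0,0,0,0,0]'

```text
time_s: 11.22
ee_pos: [474.7, -9.5, 57.9]
ee_rot: [180.0, 0.0, 169.5]
force: [-0.2, -0.8, -0.3]
gripper_width: 8.6
gripper_force: 15.0
```

Request:
step_arm --plan '[-0.1,0,0,0,0,0,-0.1,0,0,0,0,0,0,0,0,0,0,0]'

```text
time_s: 11.47
ee_pos: [476.6, -9.8, 58.0]
ee_rot: [180.0, 0.0, 169.5]
force: [0.1, -0.3, -0.4]
gripper_width: 9.0
gripper_force: 15.0
```

Request:
step_arm --plan '[-0.1,0,0,0,0,0,-0.1,0,0,0,0,0,0,0,0,0,0,0]'

```text
time_s: 11.72
ee_pos: [478.5, -10.2, 58.0]
ee_rot: [180.0, 0.0, 169.5]
force: [-0.2, -0.0, -0.7]
gripper_width: 8.8
gripper_force: 15.0
```

Request:
step_arm --plan '[-0.1,0,0,0,0,0,-0.1,0,0,0,0,0,0,0,0,0,0,0]'

```text
time_s: 11.97
ee_pos: [479.8, -10.5, 57.8]
ee_rot: [-180.0, -0.1, 169.5]
force: [-1.8, 0.5, -0.0]
gripper_width: 8.7
gripper_force: 15.0
```

Request:
step_arm --plan '[-0.1,0,0,0,0,0,0,0,0,0,0,0]'

```text
time_s: 12.13
ee_pos: [479.9, -10.5, 57.7]
ee_rot: [-180.0, -0.2, 169.5]
force: [-4.5, 1.4, 2.5]
gripper_width: 8.8
gripper_force: 15.0
```

```bash
python3 - <<'E'
from bed import *
s=sensors.state(); print(s['time_s'],s['ee_pos'],w2b(s['ee_pos']),s['force'])
W=viewer.grab_frame('wrist'); im=W['img'].astype(int); g=im[:,320:332].mean(1)
print(W['position'])
c=im[150:275,327]; print([(150+i,*v) for i,v in enumerate(c.tolist())][20:75])
import pickle; pickle.dump(W,open('w6.pkl','wb'))
E
```

```text
12.1333 [479.85891785 -10.51030981  57.70402938] [-61.9721382   -1.23117795] [-4.51784349  1.35243218  2.53113188]
[412.73933728   2.8623163  214.39581705]
[(170, 63, 109, 158), (171, 64, 109, 157), (172, 63, 109, 157), (173, 64, 109, 156), (174, 63, 109, 156), (175, 64, 110, 157), (176, 62, 107, 155), (177, 63, 108, 155), (178, 65, 110, 156), (179, 61, 107, 154), (180, 63, 109, 156), (181, 63, 108, 156), (182, 63, 108, 156), (183, 62, 108, 156), (184, 61, 102, 149), (185, 79, 98, 124), (186, 123, 117, 109), (187, 159, 146, 123), (188, 189, 163, 120), (189, 240, 207, 138), (190, 255, 243, 171), (191, 254, 244, 177), (192, 254, 243, 176), (193, 254, 242, 175), (194, 254, 238, 167), (195, 240, 210, 139), (196, 208, 168, 112), (197, 218, 178, 120), (198, 242, 212, 141), (199, 247, 221, 148), (200, 247, 221, 147), (201, 247, 223, 149), (202, 252, 231, 158), (203, 255, 244, 175), (204, 255, 245, 178), (205, 255, 243, 174), (206, 255, 241, 172), (207, 254, 241, 171), (208, 254, 242, 174), (209, 254, 243, 174), (210, 254, 242, 174), (211, 254, 242, 175), (212, 254, 243, 176), (213, 254, 243, 177), (214, 254, 242, 176), (215, 254, 242, 173), (216, 254, 238, 165), (217, 240, 210, 139), (218, 206, 168, 113), (219, 198, 162, 110), (220, 221, 183, 123), (221, 246, 220, 148), (222, 250, 227, 153), (223, 249, 226, 152), (224, 249, 225, 151)]
```

The strip's tail is flush with the outer face of the front rest (row 188), and there is 4.5 N against the stop, so it is home. I'll release it and retreat upward.

Request:
step_arm --plan '[0,0,0,0,0,0,0,0,0,0,0,0,0,0,0,0,0,0]' --hand 2.2

```text
time_s: 12.43
ee_pos: [482.3, -10.8, 58.2]
ee_rot: [180.0, 0.1, 169.5]
force: [0.7, -0.3, -0.0]
gripper_width: 21.6
gripper_force: 0.0
```

Request:
step_arm --plan '[0,0,-1.0,0,0,0,0,0,-3,0,0,0,0,0,-4,0,0,0,0,0,-4,0,0,0,0,0,-3,0,0,0]'

```text
time_s: 12.85
ee_pos: [482.5, -10.9, 211.3]
ee_rot: [180.0, 0.3, 169.5]
force: [-0.0, 0.4, 0.5]
gripper_width: 22.5
gripper_force: 0.0
```

```bash
python3 - <<'E'
from bed import *
s=sensors.state(); print(s['time_s'],s['ee_pos'],s['ee_rot'],s['gripper_width'],s['qpos'])
print('side view'); plan([*b2w(15,-65),210],169.4)
E
```

```text
12.85 [482.52197194 -10.86203741 211.3286169 ] [179.96338574   0.27875899 169.46828184] 22.51136961120614 [-2.65359276e+00  1.05560234e+01  1.02899287e+02 -2.11887702e-03
  6.62635430e+01 -8.21211155e+01]
side view
[-2.47, -2.13, 0.04, 0, 0, 0.0, -2.47, -2.13, 0.04, 0, 0, 0.0, -2.48, -2.13, 0.04, 0, 0, 0.0]
3 rows
```

Request:
step_arm --plan '[-2.5,-2.1,0,0,0,0,-2.5,-2.1,0,0,0,0,-2.5,-2.1,0,0,0,0,0,0,0,0,0,0,0,0,0,0,0,0]'

```text
time_s: 13.27
ee_pos: [544.3, -87.4, 207.6]
ee_rot: [180.0, 0.0, 169.3]
force: [-0.5, 0.1, 0.7]
gripper_width: 22.0
gripper_force: 0.0
```

```bash
python3 - <<'E'
from bed import *
W=viewer.grab_frame('wrist'); S=viewer.grab_frame('scene'); T=viewer.grab_frame('top'); s=sensors.state(); print(s['time_s'],s['ee_pos'],s['ee_rot'])
import pickle; pickle.dump((W,S,T),open('w7.pkl','wb'))
for t,z in (('strip_center',44),('front_rest',40),('bed',40),('bed_stop',45),('cap_center',148),('thimble_axis',126),('cap_mark',161)):
  for f in (W,S,T): print(t,[(np.round(d['location'],1).tolist(),round(d['score'],2),np.round(w2b(atz(f,d['location'],z)),1).tolist()) for d in viewer.pinpoint(t,f)[:1]])
a=cv2.resize(W['img'][60:270,330:470],(400,600),interpolation=cv2.INTER_CUBIC)
c=np.round(proj(S,[*b2w(-50),50])).astype(int)
b=cv2.resize(S['img'][c[1]-70:c[1]+50,c[0]-40:c[0]+40],(400,600),interpolation=cv2.INTER_CUBIC)
cv2.imwrite('pics/w7.png',np.hstack([a,b])[:,:,::-1]); print(c)
E
```

```text
13.4167 [542.76677405 -85.72194364 207.75635074] [ 1.79978377e+02 -4.23660231e-02  1.69492087e+02]
strip_center [([398.0, 156.7], 0.77, [-52.8, -1.3])]
strip_center [([419.1, 301.1], 0.78, [-45.8, 3.0])]
strip_center [([380.7, 220.9], 0.81, [-52.8, -5.9])]
front_rest [([404.9, 88.8], 0.61, [-108.5, 2.6])]
front_rest [([389.3, 316.5], 0.96, [-107.2, 2.7])]
front_rest [([229.4, 368.1], 0.72, [-398.4, 252.8])]
bed [([392.9, 214.0], 0.74, [-1.6, -2.8])]
bed [([439.8, 293.4], 0.58, [0.0, 3.2])]
bed [([230.4, 328.5], 0.75, [-320.8, 265.0])]
bed_stop [([395.3, 230.7], 0.89, [13.0, -0.8])]
bed_stop [([202.7, 278.9], 0.93, [-322.5, 251.6])]
bed_stop [([229.0, 323.9], 0.81, [-312.2, 268.8])]
cap_center [([425.3, 240.1], 0.6, [-2.5, -2.3])]
cap_center [([447.7, 241.9], 0.85, [-4.2, -2.3])]
cap_center [([388.2, 183.2], 0.6, [-0.9, -1.2])]
thimble_axis [([418.0, 236.1], 0.77, [-0.1, -1.1])]
thimble_axis [([448.5, 252.2], 0.61, [1.5, -1.6])]
thimble_axis [([387.5, 184.1], 0.75, [3.7, -2.1])]
cap_mark [([433.8, 227.6], 0.96, [-13.0, -1.5])]
cap_mark [([443.6, 234.5], 0.62, [-10.0, 2.7])]
cap_mark [([375.7, 222.6], 0.66, [-84.3, 13.0])]
[419 300]
```

View pics/w7.png

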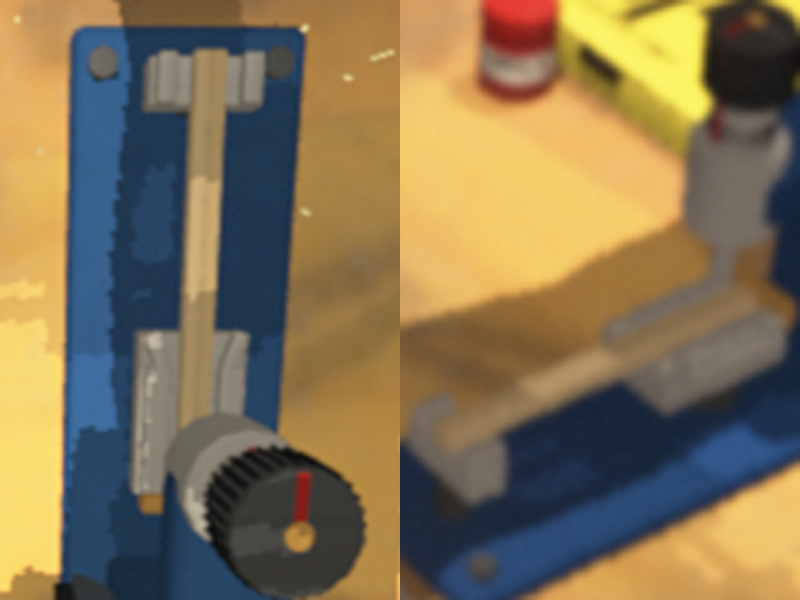

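Both crops show the strip lying between the cheeks of both rests, with its end at the brass stop. The cap's brass dot is at px (435,248). Next is the cap, starting near q6 = -140° so the whole turn fits in one stroke.

```bash
python3 - <<'E'
from bed import *
import pickle; W,S,T=pickle.load(open('w7.pkl','rb'))
p=atz(W,(435,248),161.5); print('cap',p,w2b(p))
for x in (25,45,60): print('column top', [ (z,np.round(proj(S,[*b2w(x),z]),0).tolist()) for z in (100,120,140)])
# red pixels on cap in wrist
im=W['img'].astype(int); m=(im[:,:,0]>110)&(im[:,:,1]<70)&(im[:,:,2]<70); m[:, :400]=0;m[:,470:]=0; m[:200]=0;m[280:]=0
ys,xs=np.where(m); print(len(xs),xs.mean(),ys.mean(),xs[ys.argmin()],ys.min(),ys.max())
c=np.array([541.8,-20.2]); plan([*c,208],228)
E
```

```text
cap [540.13926089 -20.62944899 161.5       ] [-0.85902886 -0.08898704]
column top [(100, [457.0, 260.0]), (120, [458.0, 250.0]), (140, [460.0, 240.0])]
column top [(100, [466.0, 257.0]), (120, [467.0, 247.0]), (140, [469.0, 236.0])]
column top [(100, [472.0, 254.0]), (120, [474.0, 244.0]), (140, [476.0, 233.0])]
68 435.4264705882353 233.01470588235293 435 225 242
[0.15, 0.72, -0.0, 0, 0, -0.114, 0.07, 0.73, -0.0, 0, 0, -0.114, -0.01, 0.74, -0.0, 0, 0, -0.114, -0.1, 0.73, -0.0, 0, 0, -0.114, -0.18, 0.71, -0.0, 0, 0, -0.114]
[-0.26, 0.69, -0.0, 0, 0, -0.114, -0.33, 0.65, -0.0, 0, 0, -0.114, -0.41, 0.61, -0.0, 0, 0, -0.114, -0.47, 0.56, -0.0, 0, 0, -0.114]
9 rows
```

Request:
step_arm --plan '[0.15,0.7,0,0,0,-0.114,0.07,0.7,0,0,0,-0.114,0,0.7,0,0,0,-0.114,-0.1,0.7,0,0,0,-0.114,-0.2,0.7,0,0,0,-0.114]' --hand 4.5

```text
time_s: 14.88
ee_pos: [542.6, -50.6, 207.9]
ee_rot: [180.0, -0.0, -157.6]
force: [0.4, -0.1, 0.3]
gripper_width: 44.5
gripper_force: 0.0
```

Request:
step_arm --plan '[-0.25,0.7,0,0,0,-0.114,-0.35,0.65,0,0,0,-0.114,-0.4,0.6,0,0,0,-0.114,-0.5,0.6,0,0,0,-0.114,0,0,0,0,0,0]'

```text
time_s: 15.3
ee_pos: [541.8, -20.0, 208.0]
ee_rot: [180.0, 0.0, -131.6]
force: [0.6, -0.2, 0.8]
gripper_width: 45.0
gripper_force: 0.0
```

Request:
step_arm --plan '[0,0,0,0,0,0]'

```text
time_s: 15.38
ee_pos: [541.8, -20.9, 207.9]
ee_rot: [-180.0, -0.0, -131.9]
force: [0.2, -0.1, 0.2]
gripper_width: 44.8
gripper_force: 0.0
```

```bash
python3 - <<'E'
from bed import *
s=sensors.state(); print(s['time_s'],s['ee_pos'],s['ee_rot'],s['qpos'],s['gripper_width'])
plan([541.3,-20.5,154],s['ee_rot'][2],vmax=25)
E
```

```text
15.3833 [541.78704039 -20.91232171 207.92814483] [-1.79996649e+02 -7.98577304e-03 -1.31867838e+02] [-3.42085187e+00  1.61567562e+01  9.57764465e+01 -8.98837818e-03
  6.80691385e+01 -1.41549657e+02] 44.813141274159385
[0.0, 0.02, 1.8, 0, 0, -0.0, 0.0, 0.02, 1.8, 0, 0, -0.0, 0.0, 0.02, 1.8, 0, 0, -0.0]
3 rows
```

Now down over the cap, then a light grip.

Request:
step_arm --plan '[0,0,1.8,0,0,0,0,0,1.8,0,0,0,0,0,1.2,0,0,0,0,0,0.6,0,0,0,0,0,0,0,0,0]'

```text
time_s: 15.8
ee_pos: [541.0, -21.4, 152.6]
ee_rot: [179.9, -0.1, -131.9]
force: [-0.1, 0.2, 0.9]
gripper_width: 45.0
gripper_force: 0.0
```

Request:
step_arm --plan '[0,0,0,0,0,0,0,0,0,0,0,0,0,0,0,0,0,0,0,0,0,0,0,0,0,0,0,0,0,0]' --hand 2.3 --newtons 8

```text
time_s: 16.22
ee_pos: [541.6, -20.5, 154.8]
ee_rot: [180.0, 0.1, -131.8]
force: [-2.6, 2.1, 4.8]
gripper_width: 28.9
gripper_force: 8.0
```

```bash
python3 - <<'E'
from bed import *
s=sensors.state(); print(s['time_s'],s['ee_pos'],s['ee_rot'],s['qpos'],s['gripper_width'],s['gripper_force'],s['force'],s['torque'])
E
```

```text
16.2167 [541.61106693 -20.48584651 154.81588306] [ 1.79970810e+02  5.33459959e-02 -1.31766085e+02] [-3.41748342e+00  1.86735440e+01  1.00369192e+02  6.85763152e-02
  6.09470752e+01 -1.41684708e+02] 28.850666272583997 8.004383146762848 [-2.61035805  2.08765142  4.84715017] [ 0.6037139   0.61507244 -0.04547902]
```

Request:
step_arm --plan '[0,0.04,0,0,0,0,0,0,0,0,0,0,0,0,0,0,0,0.06,0,0,0,0,0,0.12,0,0,0,0,0,0.12]' --newtons 45

```text
time_s: 16.63
ee_pos: [541.9, -20.8, 154.8]
ee_rot: [-179.9, 0.1, -149.2]
force: [-0.9, 0.5, 4.8]
gripper_width: 27.9
gripper_force: 45.0
```

```bash
cat > st.py <<'E'
from bed import *
s=sensors.state(); print(s['time_s'],np.round(s['ee_pos'],1),'yaw',round(s['ee_rot'][2],1),'q6',round(s['qpos'][5],1),s['gripper_width'].round(1),s['gripper_force'].round(1),'F',np.round(s['force'],1),'T',np.round(s['torque'],3))
E
python3 st.py
```

```text
Traceback (most recent call last):
  File "st.py", line 2, in <module>
    s=sensors.state(); print(s['time_s'],np.round(s['ee_pos'],1),'yaw',round(s['ee_rot'][2],1),'q6',round(s['qpos'][5],1),s['gripper_width'].round(1),s['gripper_force'].round(1),'F',np.round(s['force'],1),'T',np.round(s['torque'],3))
                                                                                                                          ^^^^^^^^^^^^^^^^^^^^^^^^
AttributeError: 'float' object has no attribute 'round'
```

Request:
step_arm --plan '[0,0,0,0,0,0.12,0,0,0,0,0,0.12,0,0,0,0,0,0.12]'

```text
time_s: 16.88
ee_pos: [542.2, -21.4, 154.9]
ee_rot: [-179.9, 0.1, -169.9]
force: [-0.9, -0.7, 5.2]
gripper_width: 28.2
gripper_force: 45.0
```

```bash
python3 st.py; python3 - <<'E'
from bed import *
T=viewer.grab_frame('top'); S=viewer.grab_frame('scene')
for f in (S,T): print([(d['location'],d['score']) for d in viewer.pinpoint('cap_mark',f)[:1]])
E
```

```text
[([441.0, 233.1], 0.73)]
[]Traceback (most recent call last):
  File "st.py", line 2, in <module>
    s=sensors.state(); print(s['time_s'],np.round(s['ee_pos'],1),'yaw',round(s['ee_rot'][2],1),'q6',round(s['qpos'][5],1),s['gripper_width'].round(1),s['gripper_force'].round(1),'F',np.round(s['force'],1),'T',np.round(s['torque'],3))
                                                                                                                          ^^^^^^^^^^^^^^^^^^^^^^^^
AttributeError: 'float' object has no attribute 'round'
```

```bash
cat > st.py <<'E'
from bed import *
s=sensors.state(); print(s['time_s'],np.round(s['ee_pos'],1),'yaw',round(s['ee_rot'][2],1),'q6',round(s['qpos'][5],1),round(s['gripper_width'],1),s['gripper_force'],'F',np.round(s['force'],1),'T',np.round(s['torque'],3),'q6eff',s['effort'][5])
E
python3 st.py
```

```text
17.0833 [542.2 -21.4 154.8] yaw -169.3 q6 -104.1 28.0 45.002540946006775 F [-2.2 -0.3  5.2] T [-0.167  0.304  0.067] q6eff 0.09005818516016006
```

Request:
step_arm --plan '[0,0,0,0,0,0.12,0,0,0,0,0,0.12,0,0,0,0,0,0.12,0,0,0,0,0,0.12]'

```text
time_s: 17.42
ee_pos: [542.1, -22.1, 154.8]
ee_rot: [-179.9, 0.2, 162.9]
force: [-1.6, -4.1, 5.3]
gripper_width: 28.2
gripper_force: 45.0
```

```bash
python3 st.py
```

```text
17.4167 [542.1 -22.1 154.8] yaw 162.9 q6 -76.2 28.2 44.995161294937134 F [-1.6 -4.1  5.3] T [-0.676  0.402  0.108] q6eff -1.0751410201191902
```

Request:
step_arm --plan '[0,0,0,0,0,0.1,0,0,0,0,0,0.1,0,0,0,0,0,0.1,0,0,0,0,0,0]'

```text
time_s: 17.75
ee_pos: [541.9, -22.6, 154.8]
ee_rot: [-179.9, 0.2, 145.8]
force: [-1.9, -4.5, 6.4]
gripper_width: 28.4
gripper_force: 45.0
```

```bash
python3 st.py
```

```text
17.75 [541.9 -22.6 154.8] yaw 145.8 q6 -59.2 28.4 45.00257134437561 F [-1.9 -4.5  6.4] T [-0.885  0.475  0.104] q6eff 0.7218343578279018
```

Request:
step_arm --plan '[0,0,0,0,0,0.1,0,0,0,0,0,0.1,0,0,0,0,0,0.1,0,0,0,0,0,0]'

```text
time_s: 18.08
ee_pos: [541.5, -22.9, 154.8]
ee_rot: [-179.9, 0.2, 128.7]
force: [-2.7, -5.8, 7.2]
gripper_width: 28.0
gripper_force: 45.0
```

```bash
python3 st.py
```

```text
18.0833 [541.5 -22.9 154.8] yaw 128.7 q6 -42.0 28.0 45.00273585319519 F [-2.7 -5.8  7.2] T [-1.025  0.596  0.162] q6eff 0.8043694496154785
```

Request:
step_arm --plan '[0,0,0,0,0,0.1,0,0,0,0,0,0.1,0,0,0,0,0,0]'

```text
time_s: 18.33
ee_pos: [541.2, -23.1, 154.8]
ee_rot: [-179.9, 0.2, 117.2]
force: [-4.1, -5.6, 6.4]
gripper_width: 27.7
gripper_force: 45.0
```

```bash
python3 st.py
```

```text
18.3333 [541.2 -23.1 154.8] yaw 117.2 q6 -30.6 27.7 45.00308632850647 F [-4.1 -5.6  6.4] T [-1.153  0.763  0.227] q6eff 0.8872371353209019
```

Request:
step_arm --plan '[0,0,0,0,0,0.1,0,0,0,0,0,0.1,0,0,0,0,0,0]'

```text
time_s: 18.58
ee_pos: [540.9, -23.2, 154.8]
ee_rot: [-179.9, 0.3, 105.8]
force: [-4.3, -5.8, 7.1]
gripper_width: 27.8
gripper_force: 45.0
```

```bash
python3 st.py
```

```text
18.5833 [540.9 -23.2 154.8] yaw 105.8 q6 -19.1 27.8 45.00321686267853 F [-4.3 -5.8  7.1] T [-1.252  0.911  0.261] q6eff 0.886865146458149
```

Request:
step_arm --plan '[0,0,0,0,0,0.1,0,0,0,0,0,0.1,0,0,0,0,0,0]'

```text
time_s: 18.83
ee_pos: [540.5, -23.2, 154.8]
ee_rot: [-179.9, 0.3, 94.3]
force: [-5.6, -6.0, 8.4]
gripper_width: 27.7
gripper_force: 45.0
```

```bash
python3 st.py; python3 - <<'E'
from bed import *
for n in ('scene','top'):
    f=viewer.grab_frame(n); save(f,n+'9.png')
    for t in ('cap_mark','thimble_axis','cap_center'):
        print(n,t,[(np.round(d['location'],1).tolist(),round(d['score'],2)) for d in viewer.pinpoint(t,f)[:1]])
    im=f['img'].astype(int); c=proj(f,[541.5,-20.6,140]); x,y=c.astype(int); sub=im[y-25:y+25,x-25:x+25]
    m=(sub[:,:,0]>70)&(sub[:,:,0]>2*sub[:,:,1])&(sub[:,:,0]>2*sub[:,:,2]); ys,xs=np.where(m); print(c,[(a+x-25,b+y-25) for a,b in zip(xs,ys)][:40])
E
```

```text
18.8333 [540.5 -23.2 154.8] yaw 94.3 q6 -7.6 27.7 45.00349760055542 F [-5.6 -6.   8.4] T [-1.307  1.004  0.276] q6eff 0.8861282095313072
scene cap_mark [([450.9, 230.3], 0.39)]
scene thimble_axis [([448.9, 249.4], 0.45)]
scene cap_center [([449.5, 242.8], 0.49)]
[448.23145581 244.51584496] []
top cap_mark [([382.0, 191.2], 0.52)]
top thimble_axis []
top cap_center []
[387.04266506 183.55258565] []
```

The q6 effort rises from 0.72 to 0.887 by yaw 117° and stays there. That puts clutch give-way near yaw 125°, so about 31° has slipped so far. I'll turn 14° more, release and check.

Request:
step_arm --plan '[0,0,0,0,0,0.12,0,0,0,0,0,0.12,0,0,0,0,0,0,0,0,0,0,0,0]'

```text
time_s: 19.57
ee_pos: [540.2, -23.2, 154.8]
ee_rot: [-179.9, 0.3, 80.7]
force: [-4.8, -6.4, 8.4]
gripper_width: 28.0
gripper_force: 45.0
```

```bash
python3 st.py
```

```text
19.5667 [540.2 -23.2 154.8] yaw 80.7 q6 5.9 28.0 45.00246584415436 F [-4.8 -6.4  8.4] T [-1.255  1.197  0.236] q6eff 0.30713832937180996
```

Request:
step_arm --plan '[0,0,0,0,0,0,0,0,0,0,0,0,0,0,0,0,0,0,0,0,0,0,0,0]' --hand 4.5

```text
time_s: 19.9
ee_pos: [541.8, -20.6, 153.7]
ee_rot: [180.0, -0.0, 80.5]
force: [0.5, 0.0, -0.2]
gripper_width: 44.6
gripper_force: 0.0
```

Request:
step_arm --plan '[0,0,-2.0,0,0,0,0,0,-3,0,0,0,0,0,-3,0,0,0,0,0,0,0,0,0]'

```text
time_s: 20.23
ee_pos: [545.0, -20.7, 239.7]
ee_rot: [179.3, -0.1, 80.5]
force: [0.7, 0.4, 0.3]
gripper_width: 44.9
gripper_force: 0.0
```

```bash
python3 st.py; python3 - <<'E'
from bed import *
s=sensors.state(); plan([*b2w(15,-65),236],80)
E
```

```text
20.2333 [545.  -20.7 239.7] yaw 80.5 q6 6.1 44.9 0.0 F [0.7 0.4 0.3] T [-0.047  0.013  0.039] q6eff -0.005294975271681324
[-3.3, 0.49, 0.19, 0, 0, 0.004, -3.29, 0.51, 0.19, 0, 0, 0.004]
2 rows
```

Request:
step_arm --plan '[-0.75,-2.9,0.5,0,0,0,-0.75,-2.9,0.5,0,0,0,0,0,2.0,0,0,0,0,0,0,0,0,0,0,0,0,0,0,0]'

```text
time_s: 20.65
ee_pos: [481.7, -25.8, 203.4]
ee_rot: [-179.9, -0.0, 80.5]
force: [0.6, 0.5, 1.4]
gripper_width: 44.8
gripper_force: 0.0
```

```bash
python3 st.py; python3 - <<'E'
from bed import *
W=viewer.grab_frame('wrist');S=viewer.grab_frame('scene');T=viewer.grab_frame('top'); save(W,'w10.png')
import pickle; pickle.dump((W,S,T),open('w10.pkl','wb'))
for n,f in (('W',W),('S',S),('T',T)):
    for t,z in (('cap_mark',161),('thimble_axis',126),('cap_center',148),('strip_center',44)):
        print(n,t,[(np.round(d['location'],1).tolist(),round(d['score'],2),np.round(atz(f,d['location'],z),1).tolist()) for d in viewer.pinpoint(t,f)[:1]])
    im=f['img'].astype(int); c=proj(f,[541,-20.6,148]); x,y=c.astype(int); r=45 if n=='W' else 18
    sub=im[y-r:y+r,x-r:x+r]; m=((sub[:,:,0]>60)&(sub[:,:,0]>2*sub[:,:,1])&(sub[:,:,0]>2*sub[:,:,2])).astype(np.uint8)
    k,l,st,ce=cv2.connectedComponentsWithStats(m)
    print(c,[(st[i].tolist(),(ce[i]+[x-r,y-r]).round(1).tolist()) for i in range(1,k) if st[i,4]>2])
E
```

```text
20.65 [481.7 -25.8 203.4] yaw 80.5 q6 5.1 44.8 0.0 F [0.6 0.5 1.4] T [-0.075  0.063 -0.056] q6eff -0.006243704119697213
W cap_mark [([438.5, 234.4], 0.81, [548.6, -11.1, 161.0])]
W thimble_axis [([409.1, 241.9], 0.97, [538.4, -22.4, 126.0])]
W cap_center [([417.2, 247.4], 0.55, [538.7, -20.6, 148.0])]
W strip_center [([378.0, 210.6], 0.62, [530.3, -11.9, 44.0])]
[421.00139394 246.7935352 ] [([52, 35, 15, 15, 85], [435.0, 243.1])]
S cap_mark [([448.6, 229.8], 0.95, [548.4, -13.2, 161.0])]
S thimble_axis [([448.0, 250.5], 0.72, [545.5, -19.2, 126.0])]
S cap_center [([449.8, 241.0], 0.76, [540.9, -22.9, 148.0])]
S strip_center [([415.4, 303.6], 0.72, [487.2, -9.3, 44.0])]
[448.63496606 240.38035042] []
T cap_mark [([385.1, 175.3], 0.52, [552.0, -14.8, 161.0])]
T thimble_axis [([386.5, 182.9], 0.42, [546.8, -21.6, 126.0])]
T cap_center [([387.9, 182.3], 0.36, [541.7, -21.2, 148.0])]
T strip_center [([389.4, 181.8], 0.73, [572.0, -39.4, 44.0])]
[387.58563032 182.66491461] []
```

```bash
python3 - <<'E'
from bed import *
import pickle; W,S,T=pickle.load(open('w10.pkl','rb')); W7=pickle.load(open('w7.pkl','rb'))[0]
def scan(f,c,zs,r=11,phis=range(0,360,6)):
    out=[]
    for p in phis:
        a=np.radians(p); v=[]
        for z in zs:
            q=proj(f,[c[0]+r*np.cos(a),c[1]+r*np.sin(a),z]); px=cv2.getRectSubPix(f['img'],(1,1),(float(q[0]),float(q[1])))[0,0].astype(int); v.append(f"{px[0]-(px[1]+px[2])//2}")
        out.append((p,' '.join(v)))
    return out
c=(540.2,-20.6)
print('now'); print(scan(W,c,(120,116,112,108,104,100),phis=range(36,222,6)))
im=W['img'].astype(int); red=im[:,:,0]-np.maximum(im[:,:,1],im[:,:,2])
ys,xs=np.where(red[225:285,385:450]>25); 
k,l,st,ce=cv2.connectedComponentsWithStats((red[215:290,380:455]>25).astype(np.uint8))
print([(st[i].tolist(),(ce[i]+[380,215]).round(1).tolist()) for i in range(1,k) if st[i,4]>1])
im=W7['img'].astype(int); red=im[:,:,0]-np.maximum(im[:,:,1],im[:,:,2])
k,l,st,ce=cv2.connectedComponentsWithStats((red[190:280,380:465]>25).astype(np.uint8))
print('before',[(st[i].tolist(),(ce[i]+[380,190]).round(1).tolist()) for i in range(1,k) if st[i,4]>1])
for u in ((428,250),(442,236),(441,237)): print(atz(W,u,161)-np.array([540.2,-20.6,161]))
E
```

```text
now
[(36, '1 2 1 2 6 8'), (42, '2 0 3 7 8 13'), (48, '1 2 5 8 13 18'), (54, '1 5 7 13 17 18'), (60, '3 6 13 18 17 16'), (66, '5 16 20 16 15 16'), (72, '22 30 18 14 15 15'), (78, '46 22 15 14 15 16'), (84, '23 15 15 15 16 14'), (90, '12 15 16 15 15 15'), (96, '13 16 16 15 15 14'), (102, '14 16 16 16 15 14'), (108, '13 16 16 15 16 14'), (114, '12 16 15 14 15 15'), (120, '12 16 15 15 14 14'), (126, '11 15 16 16 15 13'), (132, '13 16 15 16 15 14'), (138, '11 15 15 16 15 14'), (144, '9 15 16 15 15 14'), (150, '12 15 16 15 16 15'), (156, '10 15 16 16 15 15'), (162, '10 14 16 16 14 15'), (168, '7 14 17 16 16 16'), (174, '3 11 15 16 16 16'), (180, '4 8 13 15 15 16'), (186, '2 8 12 15 16 15'), (192, '0 5 10 14 15 16'), (198, '1 1 7 12 16 14'), (204, '0 1 1 8 14 15'), (210, '2 1 1 1 9 14'), (216, '1 2 0 1 2 9')]
[([0, 0, 4, 5, 11], [380.9, 216.3]), ([30, 6, 3, 2, 6], [411.0, 221.5]), ([40, 20, 24, 24, 209], [430.4, 247.7]), ([0, 34, 47, 41, 127], [407.1, 268.0]), ([0, 37, 1, 5, 5], [380.0, 254.0]), ([49, 41, 26, 21, 224], [446.5, 267.7]), ([0, 45, 34, 30, 78], [397.2, 273.4])]
before [([15, 0, 7, 13, 26], [398.6, 195.4]), ([48, 0, 37, 86, 1879], [450.4, 224.7]), ([18, 8, 1, 2, 2], [398.0, 198.5]), ([15, 11, 1, 2, 2], [395.0, 201.5]), ([14, 13, 6, 3, 9], [396.6, 204.2]), ([37, 26, 2, 2, 4], [417.5, 216.5]), ([49, 35, 11, 28, 191], [434.8, 239.9]), ([0, 43, 7, 6, 40], [382.8, 235.5])]
[1.62630962e+00 1.28646627e+00 2.84217094e-14]
[10.3394939   8.23495496  0.        ]
[9.72282065 7.74317756 0.        ]
```

```bash
python3 - <<'E'
from bed import *
import pickle; W,S,T=pickle.load(open('w10.pkl','rb')); W7=pickle.load(open('w7.pkl','rb'))[0]
from scipy.optimize import least_squares
for n,f,u in (('before',W7,(417.5,216.5)),('now',W,(411,221.5))):
  for r in (10.5,11.2):
    g=min(((np.linalg.norm(proj(f,[540.2+r*np.cos(np.radians(p)),-20.6+r*np.sin(np.radians(p)),z])-u),p,z) for p in range(0,360,2) for z in range(108,134,1))); print(n,r,g)
print('mark centroid',(lambda d:np.degrees(np.arctan2(d[1],d[0])))(atz(W,(435,243.1),161)-[540.2,-20.6,161]), (lambda d:np.degrees(np.arctan2(d[1],d[0])))(atz(W7,(435.4,233),161)-[540.2,-20.6,161]))
E
python3 st.py
```

```text
before 10.5 (np.float64(0.1423143578564893), 160, 111)
before 11.2 (np.float64(0.05963896506724806), 168, 116)
now 10.5 (np.float64(0.19761448547452945), 74, 117)
now 11.2 (np.float64(0.1324043658202638), 80, 122)
mark centroid 38.18815758205859 171.40839822289306
21.4 [481.8 -25.9 204. ] yaw 80.4 q6 5.1 44.9 0.0 F [ 0.6  0.8 -0.1] T [-0.114  0.073 -0.021] q6eff -3.647426979114243e-05
```

The thimble line is at about 78–80° and the cap mark at about 38°, so roughly 40° has slipped. The strip is home and clamped and the robot is clear, so I'm handing in.

```bash
python3 -c "
from workcell import env
print(env.job_done())"
```

```text
the job is handed in; nothing more can be done
None
```

The job is handed in: the strip is home against the stop and clamped, the cap slipped about 40° past the clutch (35–44° by camera) and was released, and the hand-in gave no verdict.

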